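# Clamp the long drawplate in the cam vise

## Task

Take the longer of the two drawplates out of the wooden rack and set it down, not dropped, on edge between the open jaws of the vise: upright, standing fully home on the vise's bed, and about in the middle of the jaws. Let go of it, then swing the vise's cam lever round until the jaws grip the plate firmly, and leave it clamped like that. Leave the shorter drawplate, the hammer, the cup and the draw tongs where they are.

Things in the scene. Friction and masses are not known exactly. Their poses are not given: they have to be found in the camera images.
- long_plate_center (a point): Centre (half-way up) of the long drawplate: a loose plain steel plate 140 mm long, 8 mm thick, 55 mm tall, about 0.46 kg, three rows of small black holes (11 in a row) in its upper half, standing on its long edge in the rack. x along its length, y through its thickness, z up. The vise takes its plain lower 22 mm, so grip it by its upper 30 mm.
- short_plate_center (a point): Centre of the short drawplate, a bystander: loose steel plate 95 mm long, 8 mm thick, 55 mm tall with two rows of larger holes (6 in a row), standing on edge in the rack's other outer slot. Point half-way up; axes as for the long plate.
- rack: Fixed wooden block 160 mm long (x), 118 mm wide (y), 32 mm high, with three open-ended slots along its x at y = -35, 0 and +35 mm, 10.5 mm wide and 18 mm deep (floor 14 mm above the bench), so the plates stand 37 mm proud of it. The plates are in the outer two slots, either way about; the middle one is empty. Origin at the centre of its underside, z up.
- vise: Fixed grey cam-action vise with steel jaws. Origin on its underside, below the middle of the open slot between the jaws; x along the slot, y across it, z up. Jaws are 80 mm wide (x from -40 to +40 mm) and 28 mm thick, tops at z = 62 mm. Fixed jaw face at y = +6.5 mm, moving jaw face at y = -6.5 mm when the lever is at 0: the open slot is 13 mm wide.
- vise_bed (a point): Centre of the flat bed (floor of the slot) between the open jaws, 40 mm above the vise's origin, axes as the vise. The slot is 22 mm deep: a drawplate standing home has its centre 27.5 mm above this point and sticks out 33 mm above the jaws; the fingertips must stay above the jaw tops.
- vise_jaw: The moving jaw of the vise, driven by the cam towards +y of the vise; its frame coincides with the vise's frame when the lever is at 0. It moves 3.6 mm per radian of the lever: 5 mm at 1.4 rad. It slides the plate up to the fixed jaw at y = +6.5 mm.
- cam_lever (a joint): Angle of the cam lever (rad), 0 to 1.75, growing anticlockwise seen from above. 0: open, lever points along the vise's -x; clamped, about its -y. Starts between 0 and 0.2. It needs about 3 N at the knob until the jaws meet the plate at 1.39 rad, then stiffens: lead it on to 1.6 to 1.7 rad (10 to 15 N) for a firm grip; let go, it springs back to about 1.45 and stays, still clamped.
- lever_knob (a point): Middle of the upright black handle at the end of the cam lever: round, 20 mm in diameter and 37 mm tall, its top 94 mm and this point 76 mm above the bench; it stands on a 10 mm round steel bar (bar's top 57 mm above the bench). 105 mm from the pivot. It can be pinched from above and led round the arc, or pushed.
- cam_pivot (a point): Point on the vertical axis of the cam lever, at the height of lever_knob: 46.5 mm to the -y side of the vise's origin.
- hammer: Bystander: bench hammer 260 mm long lying on the bench beyond the vise and rack. Origin on its underside; x along its handle.
- steel_cup: Bystander: open steel cup, 72 mm in diameter, 65 mm tall. Origin at the centre of its underside.
- draw_tongs: Bystander: dark steel draw tongs about 220 mm long and 16 mm high, lying flat. Origin on its underside between the handles; x towards its jaws.
Not all that is in view belongs to the job. Leave any pink look-alike of the part that bears long_plate_center alone.

How it is judged:
By the outcome, as a careful person would: the job done as asked, in the order asked, and still so for the second after the job is handed in, with the robot touching nothing.
It also fails if it takes over 64 s, if anything falls off the work surface, if the arm or the gripper's body presses on something with over 40 N, if the wrist force passes 120 N, or if a joint passes its speed limit or range.

## Robot

A 6-joint arm with a two-finger parallel gripper is mounted at the origin on the work surface. World frame = base frame: x ahead of the robot, y to its left, z up, the work surface at z = 0. Lengths are in m, angles in rad, forces in N, time in s.
With the tool pointing down it reaches from about 0.35 to 0.85 m from the base axis. Payload 8.1 kg.
Tool frame: the origin (TCP) lies midway between the tips of the shut fingers; the grasp point (between the pads) lies 19 mm behind it; z points along the fingers, y is the line along which they close (so a half turn about z gives the same grasp; the last joint's range is limited). The gripper opens to 85 mm and grips with 20 to 120 N. Pads are 22 mm wide; open, the fingers measure 114 mm over their backs; the gripper's body (76 mm by 85 mm) begins 54 mm behind the grasp point. The pads swing forward as they close: fully open they stand 13 mm farther back than shut.
Start: joints at [1.183, 0.13, 1.488, -0, 1.523, -0.085], TCP at [0.179, 0.573, 0.231] pointing down, gripper open.
Joint ranges: [-2.96, 2.96], [-0.89, 2.26], [0.02, 2.5], [-1.34, 4.48], [0, 2.73], [-2.66, 2.66]. Speed limits (rad/s): [2.39, 2.39, 2.79, 3.14, 3.14, 3.14].

## Interface

Orientations are given as a 3x3 rotation matrix whose columns are the frame's x, y, z axes.
In Python, from workcell import manip gives the robot as it stands. The module is installed in compiled form; this text tells all that it offers. Calls block until the motion is done:
- manip.movep(position, orientation): joint-space move of the TCP to a pose.
- manip.line_to(position, rot=None, max_speed=0.15, f_stop=None): straight line of the TCP; rot=None keeps the orientation; max_speed is the mean speed in m/s. With f_stop (N) it stops when the force on the tool has changed by that much, and returns True; else False.
- manip.move_j(angles): joint-space move.
- manip.gripper_to(opening, grip_force=None): finger opening in m; grip_force is the grip in N (None keeps the last); returns when the fingers have stopped.
- manip.dwell(seconds).
- manip.ik(position, orientation): joint angles nearest the present ones, or None.
- manip.read_state(): the state.
- manip.camera(name): name is "scene" or "top"; returns the picture (420x560x3 uint8, red, green, blue); there is no depth.
- manip.camera_params(name): a dict with "fx", "fy", "cx", "cy" (pixels), "rvec" (rotation vector, rad) and "tvec" (3), from world to camera coordinates, as OpenCV has them. Camera axes: x right, y down, z forward; pixel columns grow to the right and rows downward; lengths in m; the calibration is good to about 2 mm. A picture is of the moment at which its call begins. camera_params takes no time and is no camera call.
A pose or a line that the arm cannot do raises manip.PlanningError and nothing moves.
- manip.hand_in(): hands the job in; it is judged then, once.
The state is a dict: "time": time; "q": joint angles; "joint_velocities": joint speeds; "joint_efforts": joint torques, N m; "tcp_pos": TCP position; "tool_rot": TCP orientation; "force": force on the tool from outside, world axes, zero at the start; "wrist_torque": the same for the moment, N m; "width": finger opening in m; "finger_force": force on a finger pad.
Only numpy, scipy, OpenCV 4.12 (cv2) and the standard library are available. Lean on these libraries where they do the work, as an engineer would, in place of code of your own. Each camera call takes 0.05 s, during which the arm holds its last target. There are 200 camera calls.

## Working session

There is one attempt and no reset: what is moved stays moved. The work goes in short steps, each a Python script; the robot and the scene stay as the last script left them, time stands still between calls to the robot, and variables do not carry over. Pictures are saved under pics/ and viewed, at most 10 in all, crops included, and the job is handed in when it is done.

```bash
mkdir -p pics; python3 - <<'E'
from workcell import manip
import cv2
for n in("scene","top"):
    cv2.imwrite(f"pics/{n}0.png",cv2.resize(manip.camera(n)[:,:,::-1],(800,600),interpolation=cv2.INTER_CUBIC)); print(n,manip.camera_params(n))
print(manip.read_state()["time"])
E
```

```text
scene {'fx': 434.88770777707396, 'fy': 434.88770777707396, 'cx': 279.7251262744664, 'cy': 209.92245584239427, 'rvec': array([ 0.66161757,  2.56187998, -1.20256039]), 'tvec': array([ 0.47899783, -0.10493885,  1.55410004])}
top {'fx': 460.56147658805514, 'fy': 460.56147658805514, 'cx': 284.63545841749067, 'cy': 212.8019387846684, 'rvec': array([ 2.20980641, -2.14605883,  0.10144726]), 'tvec': array([-0.00505271,  0.53816771,  1.40444115])}
0.1
```

View pics/scene0.png

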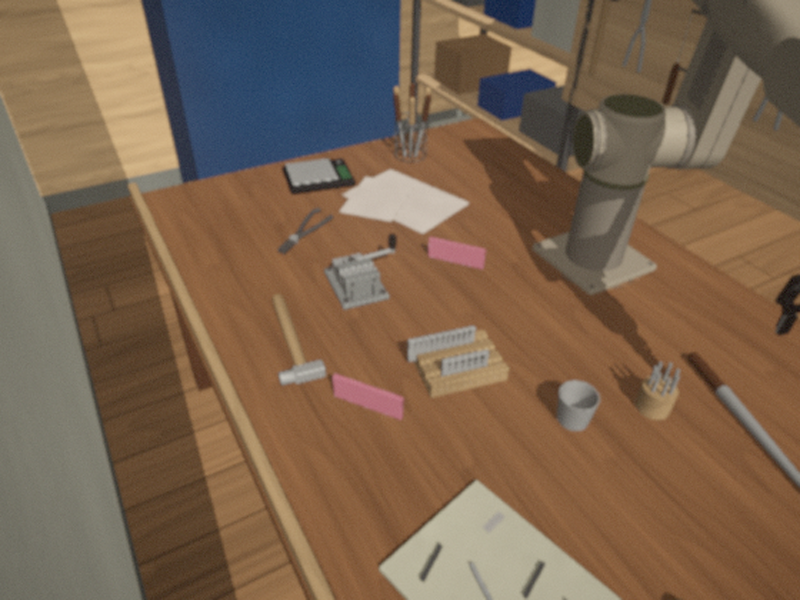

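View pics/top0.png

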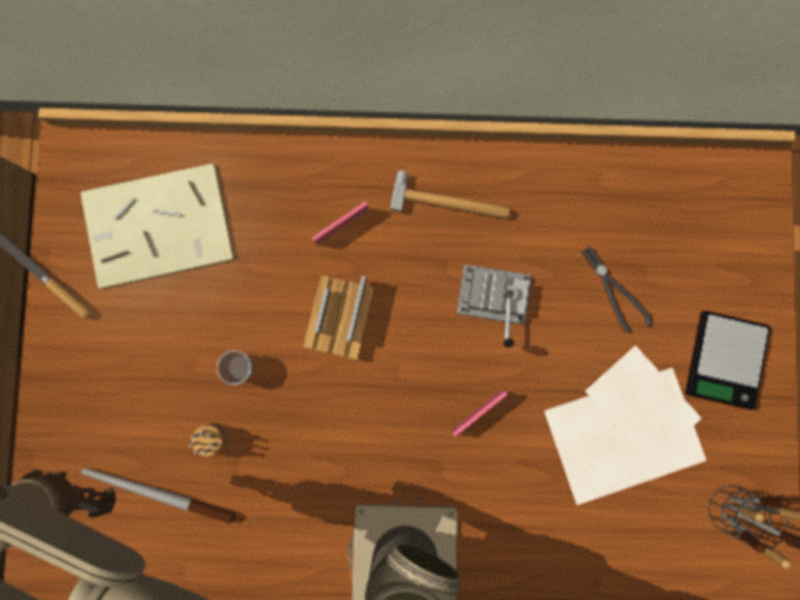

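Candidates: in the top view, the steel plate in the rack's right slot (357,312) looks longer. The one in the left slot (321,312) is shorter. The pink plates at (341,222) and (480,413) are look-alikes, lying out on the bench. The vise is at (495,293) with its knob at (508,342). I'll enlarge crops of the rack and vise to confirm.

```bash
cat > h.py <<'E'
from workcell import manip
import cv2, numpy as np
def img(n,k=6): return np.mean([manip.camera(n).astype(float) for _ in range(k)],0).astype(np.uint8)[:,:,::-1]
def crop(im,x0,y0,w,h,s): return cv2.resize(np.ascontiguousarray(im[y0:y0+h,x0:x0+w]),None,fx=s,fy=s,interpolation=cv2.INTER_CUBIC)
def cam(n):
    p=manip.camera_params(n); K=np.array([[p["fx"],0,p["cx"]],[0,p["fy"],p["cy"]],[0,0,1]]); return K,p["rvec"],p["tvec"]
def at_z(n,uv,z):
    K,r,t=cam(n); R=cv2.Rodrigues(r)[0]; d=R.T@np.linalg.inv(K)@np.array([*uv,1.]); c=-R.T@t; return c+d*(z-c[2])/d[2]
def proj(n,P):
    K,r,t=cam(n); return cv2.projectPoints(np.array(P,float).reshape(-1,1,3),r,t,K,None)[0][:,0]
E
python3 - <<'E'
from h import *
t=img("top",4); s=img("scene",4); np.save("t.npy",t); np.save("s.npy",s)
a=crop(t,205,180,80,80,7);cv2.imwrite("pics/rack.png",a)
cv2.imwrite("pics/vise.png",crop(t,315,180,80,75,7))
cv2.imwrite("pics/scn.png",crop(s,220,155,140,130,4.5))
E
```

```text
(no output)
```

View pics/rack.png

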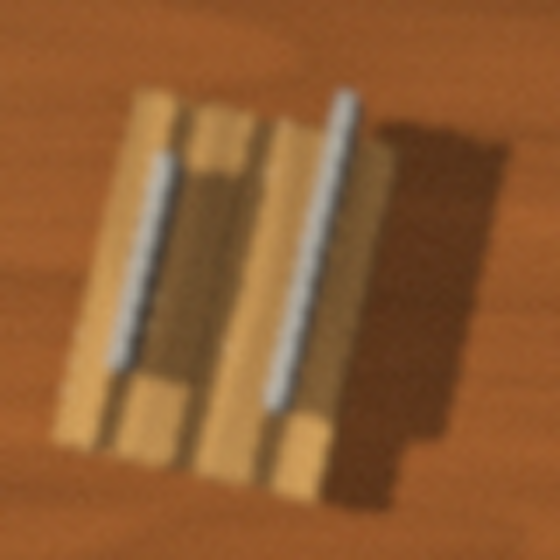

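View pics/vise.png

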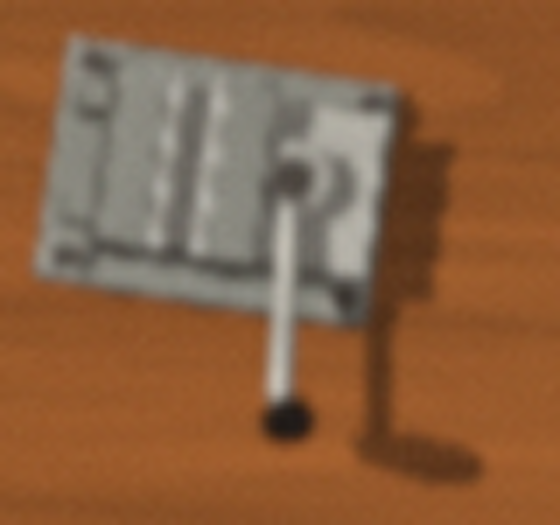

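View pics/scn.png

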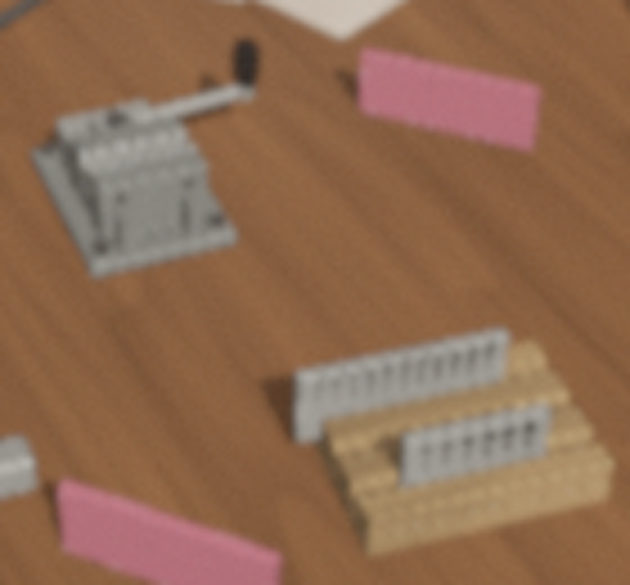

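The crops confirm it: the right slot holds the longer plate, with three rows of 11 holes, sitting off-centre in its slot. The left slot holds the short one, with 6 holes in a row. The rack, knob and jaws are clear too. Next I'll measure positions.

```bash
python3 - <<'E'
from h import *
def P(x0,y0,u,v,z,s=7): return at_z("top",(x0+(u+.5)/s-.5,y0+(v+.5)/s-.5),z)
rk=lambda u,v,z:P(205,180,u,v,z); vs=lambda u,v,z:P(315,180,u,v,z)
a,b=rk(346,92,.069),rk(277,410,.069); print("long",a,b,np.linalg.norm(a-b),(a+b)/2,np.arctan2(*(a-b)[1::-1]))
a,b=rk(165,152,.069),rk(118,368,.069); print("short",np.linalg.norm(a-b),np.arctan2(*(a-b)[1::-1]))
c=[rk(*q,.032) for q in((135,92),(393,145),(320,503),(55,440))]; print("rack",np.mean(c,0),[np.linalg.norm(c[i]-c[i-1]) for i in range(4)],[np.arctan2(*(c[i]-c[j])[1::-1]) for i,j in((0,3),(1,2))])
c=[vs(*q,.010) for q in((72,38),(400,90),(365,325),(37,275))];print("base",c,[np.linalg.norm(c[i]-c[i-1]) for i in range(4)],[np.arctan2(*(c[i]-c[j])[1::-1]) for i,j in((0,3),(1,2),(0,1),(3,2))])
a,b=vs(205,85,.062),vs(178,250,.062); print("slot",a,b,np.linalg.norm(a-b),(a+b)/2,np.arctan2(*(a-b)[1::-1]))
k=vs(287,418,.094); p=vs(293,180,.07);print("knob",k,"piv",p,np.linalg.norm((k-p)[:2]))
E
```

```text
long [0.59208961 0.10488003 0.069     ] [0.45454848 0.12952586 0.069     ] 0.13973181876024685 [0.52331905 0.11720295 0.069     ] -0.17730710163915908
short 0.09475843812850045 -0.17341406924073857
rack [0.50589635 0.15692163 0.032     ] [np.float64(0.15705266613031255), np.float64(0.11647332988663398), np.float64(0.1605380436986305), np.float64(0.11930418096710163)] [np.float64(-0.1839347257904881), np.float64(-0.1664046808808437)]
base [array([ 0.63093926, -0.11343681,  0.01      ]), array([ 0.61175285, -0.26142054,  0.01      ]), array([ 0.50548236, -0.24707519,  0.01      ]), array([ 0.52355713, -0.10006578,  0.01      ])] [np.float64(0.10821139448395145), np.float64(0.14922232961623713), np.float64(0.10723435602685705), np.float64(0.1481163837508443)] [np.float64(-0.12388060558872392), np.float64(-0.1341780292377515), np.float64(1.44186340072498), np.float64(1.44846050692441)]
slot [ 0.60417147 -0.16684354  0.062     ] [ 0.5321027  -0.15646084  0.062     ] 0.07281282279316705 [ 0.56813708 -0.16165219  0.062     ] -0.1430820062774203
knob [ 0.45996707 -0.19952224  0.094     ] piv [ 0.56304204 -0.20434044  0.07      ] 0.10318752317121338
```

```bash
cat > ov.py <<'E'
from h import *
import sys
def ov(o,yaw,lev,pl,pyaw,out):
    T=lambda p,o,y:np.array([o[0]+p[0]*np.cos(y)-p[1]*np.sin(y),o[1]+p[0]*np.sin(y)+p[1]*np.cos(y),p[2]])
    V=lambda *p:T(p,o,yaw)/1.0
    L=[]
    box=lambda x0,x1,y0,y1,z:[(x0,y0,z),(x1,y0,z),(x1,y1,z),(x0,y1,z),(x0,y0,z)]
    L+=[([V(*p) for p in box(-.04,.04,.0065,.0345,.062)],(0,255,0)),([V(*p) for p in box(-.04,.04,-.0345,-.0065,.062)],(0,255,255))]
    a=np.pi+lev; k=np.array([.105*np.cos(a),-.0465+.105*np.sin(a)])
    for z in(.094,.057): L.append(([V(k[0]+.01*np.cos(t),k[1]+.01*np.sin(t),z) for t in np.linspace(0,6.3,20)],(255,0,255)))
    for z in(.069,.032): L.append(([T(p,pl,pyaw) for p in box(-.07,.07,-.004,.004,z)],(255,255,0)))
    tiles=[]
    for n,f,cs,s in(("top","t.npy",[(315,180,76,75),(215,180,56,75)],6),("scene","s.npy",[(224,160,66,60),(280,225,66,45)],6)):
        im=np.load(f)
        row=[]
        for x0,y0,w,h in cs:
            c=crop(im,x0,y0,w,h,s if n=="top" else 6)
            for pts,col in L:
                q=(proj(n,pts)+.5-[x0,y0])*6-.5
                cv2.polylines(c,[np.round(q*8).astype(np.int32)],False,col,1,cv2.LINE_AA,3)
            row.append(c)
        h=max(r.shape[0] for r in row); tiles.append(np.hstack([np.pad(r,((0,h-r.shape[0]),(0,0),(0,0))) for r in row]))
    w=max(t.shape[1] for t in tiles); A=np.vstack([np.pad(t,((0,0),(0,w-t.shape[1]),(0,0))) for t in tiles])
    cv2.imwrite(out,cv2.resize(A,None,fx=min(1,800/A.shape[1],600/A.shape[0]),fy=min(1,800/A.shape[1],600/A.shape[0]),interpolation=cv2.INTER_AREA)); print(A.shape,V(*k,.076))
E
python3 -c "
from ov import *
ov((.568,-.160),-.131,.085,(.5233,.1172),-.175,'pics/ov1.png')"
```

```text
(810, 792, 3) [ 0.45703698 -0.20127328  0.076     ]
```

View pics/ov1.png

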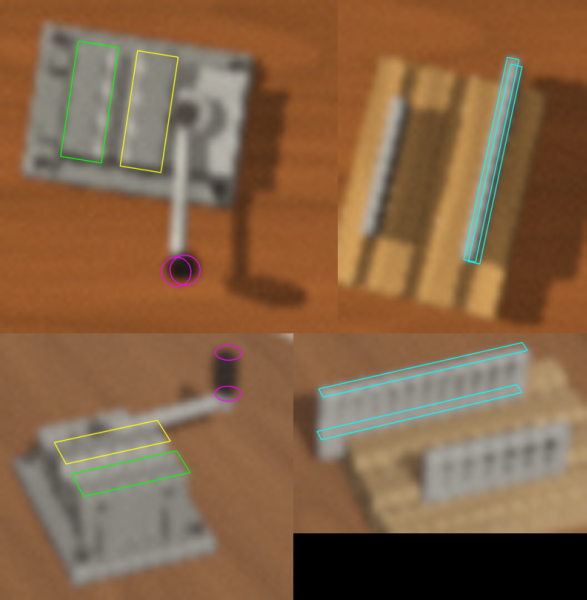

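```bash
python3 - <<'E'
from h import *
def O(n,f,x0,y0,w,h,s,L):
    c=crop(np.load(f),x0,y0,w,h,s)
    for pts,col in L:
        q=(proj(n,pts)+.5-[x0,y0])*s-.5
        cv2.polylines(c,[np.round(q*8).astype(np.int32)],False,col,1,cv2.LINE_AA,3)
    return cv2.resize(c,(400,300)) if 0 else c
o=np.array([.568,-.160]);y=-.131
V=lambda a,b,z:[o[0]+a*np.cos(y)-b*np.sin(y),o[1]+a*np.sin(y)+b*np.cos(y),z]
L=[([V(-.04,b,.062),V(.04,b,.062)],c) for b,c in((.0065,(0,255,0)),(-.0065,(0,255,255)),(.0345,(0,255,0)),(-.0345,(0,255,255)))]
A=np.hstack([O("top","t.npy",322,186,40,30,10,L[:0]),O("top","t.npy",322,186,40,30,10,L)])
B=np.hstack([O("scene","s.npy",230,175,40,30,10,L[:0]),O("scene","s.npy",230,175,40,30,10,L)])
cv2.imwrite("pics/z.png",np.vstack([A,B]))
E
```

```text
(no output)
```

View pics/z.png

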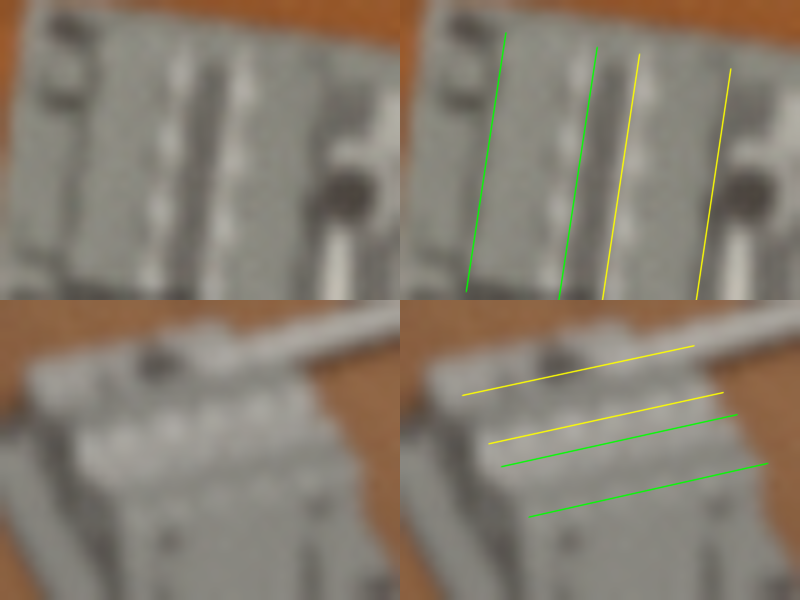

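In the enlarged crop, the slot's dark band and the overlay agree to about 1 mm. Vise origin ≈ (0.568, -0.1605), yaw ≈ -0.127. The long plate's centre is ≈ (0.523, 0.117), yaw -0.176, and it measures 139.7 mm long, so this is the 140 mm one. Now I'll grasp it.

```bash
cat >> h.py <<'E'
def rot(yaw,s=1):
    y=s*np.array([-np.sin(yaw),np.cos(yaw),0]); z=np.array([0,0,-1.]); return np.column_stack([np.cross(y,z),y,z])
def st(m=""):
    s=manip.read_state(); print(m,round(s["time"],2),"p",np.round(s["tcp_pos"],4),"f",np.round(s["force"],1),"w",round(float(s["width"]),4),"ff",np.round(s["finger_force"],1),"q6",round(float(s["q"][5]),2))
E
python3 - <<'E'
from h import *
for s in(1,-1): print(s,[np.round(q,2) if (q:=manip.ik(p,rot(y,s))) is not None else None for p,y in(((.5233,.1172,.042),-.176),((.568,-.16,.068),-.127),((.4570,-.2013,.07),-.127))])
s=min((1,-1),key=lambda s:abs(manip.ik((.5233,.1172,.14),rot(-.176,s))[5])); print("use",s)
R=rot(-.176,s)
manip.movep((.5233,.1172,.14),R); manip.gripper_to(.045,60)
h=manip.line_to((.5233,.1172,.042),max_speed=.08,f_stop=8); st(h)
E
```

```text
1 [array([ 0.12,  0.14,  1.84, -0.  ,  1.16, -1.27]), array([-0.36,  0.24,  1.67, -0.  ,  1.23, -1.81]), array([-0.52,  0.  ,  1.93, -0.  ,  1.21, -1.96])]
-1 [array([ 0.12,  0.14,  1.84, -0.  ,  1.16,  1.87]), array([-0.36,  0.24,  1.67, -0.  ,  1.23,  1.34]), array([-0.52,  0.  ,  1.93, -0.  ,  1.21,  1.18])]
use 1
False 4.42 p [0.5239 0.1173 0.0427] f [-0.   0.1  0.6] w 0.0451 ff 0.0 q6 -1.27
```

```bash
python3 - <<'E'
from h import *
manip.gripper_to(.0,80); st("grip")
h=manip.line_to((.5233,.1172,.075),max_speed=.04,f_stop=25); st(h)
if not h:
    manip.line_to((.5233,.1172,.17),max_speed=.12); st("up")
    t=img("top",2); s=img("scene",2)
    cv2.imwrite("pics/lift.png",np.hstack([crop(t,205,160,80,110,5),crop(s,270,170,80,110,5)]))
E
```

```text
grip 4.85 p [0.5237 0.1176 0.0425] f [-0.3  2.4  4.8] w 0.0063 ff 79.1 q6 -1.27
False 5.83 p [0.523  0.117  0.0747] f [-0.7  0.3 -5.7] w 0.0065 ff 78.3 q6 -1.27
up 6.77 p [0.5226 0.1171 0.1689] f [-0.3  0.4 -4.6] w 0.0066 ff 78.3 q6 -1.27
```

View pics/lift.png

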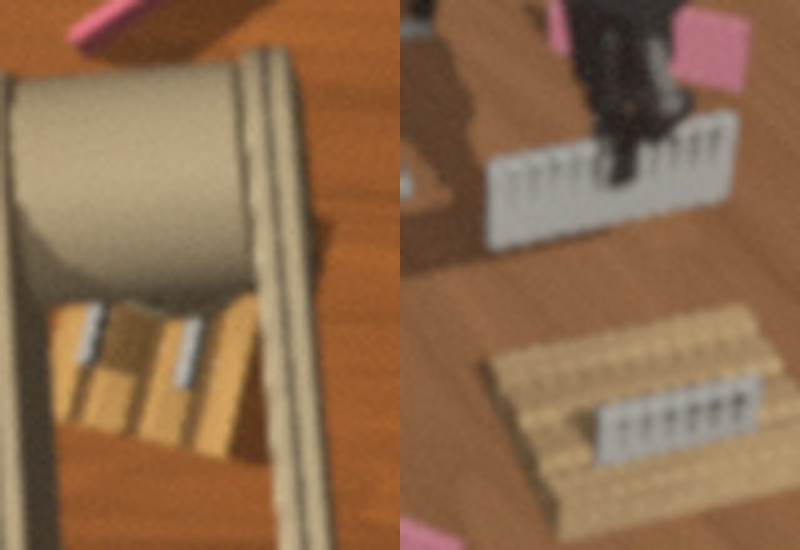

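The plate is held level at mid-length (scene crop, fingers at 620 between the plate's ends at 487 and 738), and the short plate is undisturbed. I'll move to the vise and lower it with force guarding.

```bash
python3 - <<'E'
from h import *
c=np.array([.568,-.1605]); y=-.127; R=rot(y); yd=np.array([-np.sin(y),np.cos(y)])
manip.line_to((*c,.17),rot=R,max_speed=.15); manip.line_to((*c,.102),max_speed=.1); manip.dwell(.3); st("above")
for d in(0,.002,-.002,.0035,-.0035):
    p=c+d*yd; manip.line_to((*p,.098),max_speed=.05)
    h=manip.line_to((*p,.066),max_speed=.02,f_stop=6); st((d,h))
    if manip.read_state()["tcp_pos"][2]<.075: break
    manip.line_to((*p,.098),max_speed=.05)
E
```

```text
above 10.12 p [ 0.5684 -0.1606  0.1027] f [ 0.5  0.6 -3.7] w 0.0063 ff 78.3 q6 -1.81
(0, True) 11.7 p [ 0.5679 -0.1605  0.0685] f [-0.4  0.4  6.1] w 0.0063 ff 79.9 q6 -1.81
```

The plate stopped at z = 0.0685, which is exactly home, with no side load. I'll release it, retreat, look, and go over the knob.

```bash
python3 - <<'E'
from h import *
st("pre"); p=manip.read_state()["tcp_pos"]
manip.gripper_to(.03,40); st("rel")
manip.line_to((.568,-.1605,.14),max_speed=.1)
K=np.array([.458,-.1995]); R=rot(-.07,-1)
manip.movep((*K,.16),R); manip.gripper_to(.05); st("knob")
t=img("top",2); s=img("scene",2)
cv2.imwrite("pics/placed.png",np.hstack([crop(t,310,170,80,90,5),crop(s,215,140,80,90,5)]))
E
```

```text
pre 11.7 p [ 0.5679 -0.1605  0.0685] f [-0.4  0.4  6.1] w 0.0063 ff 79.9 q6 -1.81
rel 12.05 p [ 0.5661 -0.1598  0.0663] f [-0.2  0.5  0.4] w 0.0301 ff 0.0 q6 -1.81
knob 15.75 p [ 0.458  -0.1995  0.16  ] f [-0.3 -0.2  0.4] w 0.0503 ff 0.0 q6 1.13
```

View pics/placed.png

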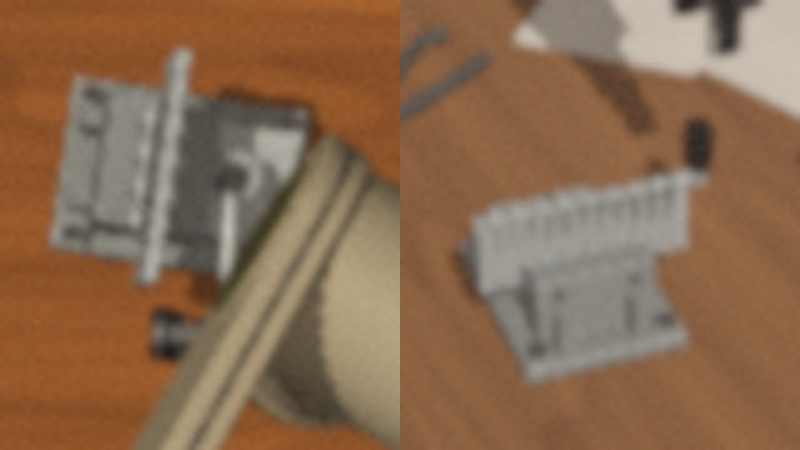

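The plate stands upright in the slot, about centred (scene crop: its ends overhang the jaws by similar amounts, 478–525 and 655–688). The knob is free at (698,145). Now I'll pinch it and swing the lever.

```bash
python3 - <<'E'
from h import *
piv=np.array([.5621,-.2066]); y=-.127
def pose(a,z=.069): t=y+np.pi+a; return (*(piv+.105*np.array([np.cos(t),np.sin(t)])),z), rot(y+a,-1)
h=manip.line_to(pose(.058)[0],max_speed=.08,f_stop=8); st(("down",h))
if not h:
    manip.gripper_to(0,50); st("pinch")
    for a in np.r_[np.arange(.15,1.36,.15),np.arange(1.4,1.69,.07)]:
        p,R=pose(a); manip.line_to(p,rot=R,max_speed=.06); s=manip.read_state(); f=s["force"]
        print(round(a,2),np.round(f,1),np.round(s["tcp_pos"]-p,4),round(float(s["width"]),4))
        if np.linalg.norm(f)>35: break
    manip.dwell(.3); st("end")
E
```

```text
('down', False) 17.24 p [ 0.4578 -0.1997  0.0697] f [-0.2  0.1  0.2] w 0.0501 ff 0.0 q6 1.13
pinch 17.63 p [ 0.4576 -0.1998  0.0697] f [-2.9 -1.6  6.2] w 0.0182 ff 48.9 q6 1.13
0.15 [-3.1 -3.1  5.6] [ 0.0004 -0.0009  0.0008] 0.018
0.3 [-1.3 -3.9  5.4] [ 0.0006 -0.0009  0.0007] 0.0181
0.45 [-1.2 -3.5  5.4] [ 0.0006 -0.0009  0.0008] 0.0182
0.6 [-0.6 -5.1  5.8] [ 0.0007 -0.0009  0.0007] 0.0185
0.75 [ 0.2 -5.2  5.5] [ 0.0007 -0.001   0.0008] 0.018
0.9 [-0.1 -7.1  5.6] [ 0.0007 -0.0011  0.0008] 0.0184
1.05 [-0.1 -8.4  4.1] [ 0.0007 -0.0013  0.0008] 0.0177
1.2 [  1.4 -10.5   2.6] [ 0.0008 -0.0016  0.0008] 0.0179
1.35 [  2.5 -11.8   2.6] [ 0.001  -0.002   0.0009] 0.018
1.4 [  2.5 -11.3   1.9] [ 0.0008 -0.002   0.0009] 0.0179
1.47 [  2.  -12.3   1. ] [ 0.0008 -0.0021  0.0009] 0.0179
1.54 [  0.8 -12.3   2.7] [ 0.0006 -0.0022  0.0009] 0.0181
1.61 [-6.3 -9.8  8.7] [-0.0004 -0.0018  0.0008] 0.0182
1.68 [ -6.4 -10.5   7.6] [-0.0008 -0.002   0.0008] 0.018
end 22.86 p [ 0.5594 -0.3137  0.0698] f [ -7.  -11.1   7.1] w 0.018 ff 50.2 q6 -0.56
```

The stiffening began about 0.15 rad late, with an outward radial load, so the true pivot lies a few mm further out in -y. I'll shift for that and lead on until the tangential load reaches about 13–15 N.

```bash
python3 - <<'E'
from h import *
piv=np.array([.5621,-.2096]); y=-.127
def pose(a,z=.069): t=y+np.pi+a; return (*(piv+.105*np.array([np.cos(t),np.sin(t)])),z), rot(y+a,-1)
def go(a):
    p,R=pose(a); manip.line_to(p,rot=R,max_speed=.04); manip.dwell(.1); s=manip.read_state(); t=y+np.pi+a; f=s["force"]
    ft=f[0]*-np.sin(t)+f[1]*np.cos(t); print(round(a,2),"tan",round(ft,1),np.round(f,1),np.round(s["tcp_pos"][:2]-p[:2],4)); return ft
for a in np.arange(1.68,2.0,.04):
    if go(a)<-14: break
s=manip.read_state(); print(s["time"])
t=img("top",4); s2=img("scene",4); np.save("t2.npy",t)
cv2.imwrite("pics/clamp.png",np.hstack([crop(t,310,170,90,110,4.4),crop(s2,205,120,90,110,4.4)]))
E
```

```text
1.68 tan -7.9 [-7.9 -0.1 12.9] [-0.0009  0.0008]
1.72 tan -7.6 [-7.6  0.9 12.7] [-0.001   0.0006]
1.76 tan -8.6 [-8.6 -0.7 13.1] [-0.0011  0.0004]
1.8 tan -9.5 [-9.3 -1.9 12.6] [-0.0014  0.0002]
1.84 tan -26.3 [-26.7   0.6  23.6] [-0.0048  0.    ]
24.6417
```

The lever has reached its end stop (tangential load jumped to 26 N), so the clamp is at full travel. I'll ease back to the spring-back angle, release and retreat, and take a last look.

```bash
python3 - <<'E'
from h import *
piv=np.array([.5621,-.2096]); y=-.127
def pose(a,z=.069): t=y+np.pi+a; return (*(piv+.105*np.array([np.cos(t),np.sin(t)])),z), rot(y+a,-1)
for a in (1.78,1.7,1.63,1.58,1.54,1.5):
    p,R=pose(a); manip.line_to(p,rot=R,max_speed=.04); manip.dwell(.1); f=manip.read_state()["force"]; print(a,np.round(f,1))
    if f[0]>-1.0: break
manip.gripper_to(.05); st("open"); q=manip.read_state()["tcp_pos"]
h=manip.line_to((q[0],q[1],.17),max_speed=.1,f_stop=10); st(("up",h))
manip.movep((.42,-.33,.30),rot(y+1.5,-1)); manip.dwell(.5); st()
t=img("top",4); s2=img("scene",4); np.save("t3.npy",t)
cv2.imwrite("pics/final.png",np.hstack([crop(t,310,170,90,110,4.4),crop(s2,205,120,90,110,4.4)]))
E
```

```text
1.78 [-15.5   1.2  17.2]
1.7 [-13.8   2.2  16.2]
1.63 [-11.4   3.1  15.5]
1.58 [-10.2   4.9  14.9]
1.54 [-9.1  4.5 15.6]
1.5 [-7.4  4.6 14.8]
open 27.85 p [ 0.5412 -0.3121  0.0684] f [-0.1  0.1  0.4] w 0.0501 ff 0.0 q6 -0.41
('up', False) 29.01 p [ 0.5407 -0.3117  0.1689] f [ 0.5 -0.4 -0.3] w 0.0501 ff 0.0 q6 -0.41
 30.25 p [ 0.4202 -0.3299  0.2996] f [-0.7  0.3  0.4] w 0.0499 ff 0.0 q6 -0.56
```

View pics/final.png

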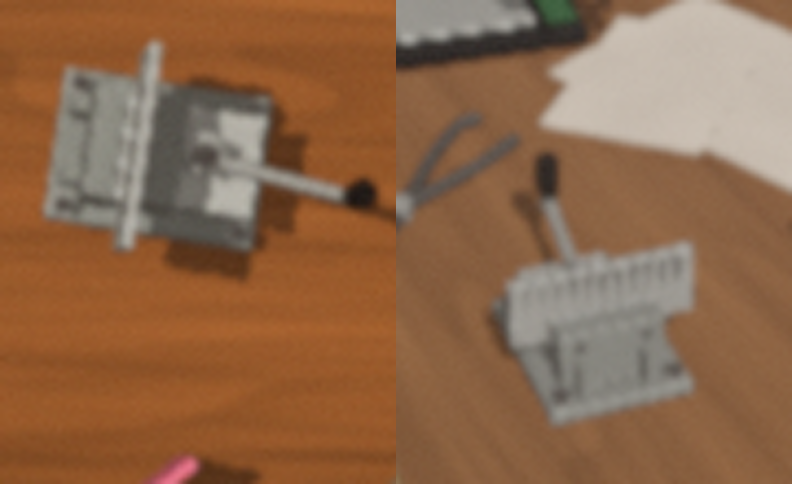

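The plate is upright between the closed jaws and the lever points about along the vise's -y. I'll check the lever angle numerically: knob at crop pixel (360,193), pivot boss at (205,153).

```bash
python3 - <<'E'
from h import *
P=lambda u,v,z:at_z("top",(310+(u+.5)/4.4-.5,170+(v+.5)/4.4-.5),z)
k=P(360,193,.094); pv=P(205,153,.07)
for p in (pv[:2],np.array([.5621,-.2076])):
    d=k[:2]-p; print(k,p,np.linalg.norm(d),"lever",np.arctan2(d[1],d[0])+np.pi+.127)
a,b=P(153,45,.095),P(124,247,.095); m=(a+b)/2; d=m[:2]-[.568,-.1605]; print("plate",m,np.linalg.norm(a-b),np.arctan2(*(a-b)[1::-1]),"along",d@[np.cos(-.127),np.sin(-.127)],"across",d@[np.sin(.127),np.cos(.127)])
E
```

```text
[ 0.53915279 -0.30425798  0.094     ] [ 0.56574207 -0.20362481] 0.1040866161311139 lever 1.4394797011903295
[ 0.53915279 -0.30425798  0.094     ] [ 0.5621 -0.2076] 0.09934454752251516 lever 1.4647052618256062
plate [ 0.56665042 -0.15495099  0.095     ] 0.1380269726925058 -0.12345848937748473 along -0.002041542301603212 across 0.005333383422083648
```

The lever rests at about 1.45 rad, the expected clamped angle. The plate is 2 mm from centre along the jaws.

```bash
python3 -c "
from workcell import manip
print(manip.hand_in())"
```

```text
the job is handed in; nothing more can be done
None
```

The long drawplate is standing home in the vise, upright and about 2 mm off the middle of the jaws, and clamped: I took the lever to its end stop, it sprang back to about 1.45 rad, and the job is handed in at about 30 s.

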